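# Mist the seedling tins and pack them in the divided crate

## Robot

A 6-joint arm with a two-finger parallel gripper is mounted at the origin on the work surface. World frame = base frame: x ahead of the robot, y to its left, z up, the work surface at z = 0. Lengths are in mm, angles in rad, forces in N, time in s.
With the tool pointing down it reaches from about 300 to 775 mm from the base axis. Payload 14.6 kg.
Tool frame: the origin (TCP) lies at the very end of the fingers, on their centre line; the grasp point (between the pads) lies 19 mm behind it; z points along the fingers, y is the line along which they close (so a half turn about z gives the same grasp; the last joint's range is limited). The gripper opens to 85 mm and grips with 20 to 120 N. Pads are 22 mm wide; open, the fingers measure 114 mm over their backs; the gripper's body (76 mm by 85 mm) begins 54 mm behind the grasp point. The pads swing forward as they close: fully open they stand 13 mm farther back than shut.
Start: joints at [-1.39, 0.3, 1.521, -0, 1.321, -0.067], TCP at [134.893, -533.192, 231.281] pointing down, gripper open.
Joint ranges: [-3.03, 3.03], [-0.79, 2.21], [0.23, 2.52], [-1.04, 4.18], [0, 3.07], [-2.55, 2.55]. Speed limits (rad/s): [2.22, 2.22, 2.57, 3.14, 3.14, 3.14].

## Interface

Orientations are given as a rotation vector (axis times angle).
In Python, from cell import r, eyes gives the robot as it stands. The module is installed in compiled form; this text tells all that it offers.
- The arm moves only by the tool carry_out, never from a script. Its argument "series" is a list that holds one entry, the list of rows, each a list of 4 numbers: the shift along the tool's x, y, z in units of 100 mm (1.0 is 100 mm), then the turn about the tool's z in units of 45 degrees (1.0 is 45 degrees). A call has 1 to 12 rows; each row is the pose to reach, as a shift and turn from the pose commanded when the call began, along the tool's axes at that moment; what a row does not reach only later rows make up. A row lasts 1/12 s, in which the tool goes at most 41.7 mm and 7.16 degrees, less where a joint would pass 70% of its speed; a pose out of reach is approached as far as the arm can. A call with a number of a shift or a turn outside -1 to 1 is refused whole. A call with a gripper value outside its range is refused whole. "grip" is the closure, from 0 (fully open) to 1 (shut), set as the call begins (left out, the last holds). The fingers move at their own pace and stop on an object; "newtons" is the grip in N (left out, the last holds). Time passes only in rows, so rows that repeat a pose let the fingers close. It gives the time, the measured TCP pose, the force, the opening and the grip force at its end, in the units of the state.
- r.get_state(): the state, without advancing time (a new reading comes with each control period).
- eyes.get_image(name): name is "scene" or "top" or "wrist"; returns the picture (480x640x3 uint8, red, green, blue); there is no depth.
- eyes.get_calibration(name): a dict with "mtx" (3x3 intrinsics, pixels), "rvec" (rotation vector, rad) and "tvec" (3), from world to camera coordinates, as OpenCV has them; the wrist camera has in their place "hand_eye" (4x4, takes a point from camera to tool coordinates, whose origin is the TCP and whose axes are the flange's). Camera axes: x right, y down, z forward; pixel columns grow to the right and rows downward; lengths in mm; the calibration is good to about 2 mm. A picture is of the moment at which its call begins: read the wrist's pose just before it. get_calibration takes no time and is no camera call.
- r.close_job(): hands the job in; it is judged then, once.
The state is a dict: "clock": time; "q": joint angles; "joint_velocities": joint speeds; "effort": joint torques, N m; "eef_pos": TCP position; "tool_rot": TCP orientation; "force": force on the tool from outside, world axes, zero at the start; "ft_torque": the same for the moment, N m; "finger_gap": opening from 0.0 (shut) to 1.0 (fully open); "grip_force": force on a finger pad.
Only numpy, scipy, OpenCV 4.12 (cv2) and the standard library are available. Lean on these libraries where they do the work, as an engineer would, in place of code of your own. Each camera call takes 0.05 s, during which the arm holds its last target. There are 200 camera calls.

## Task

Stand all the seedling tins on the drip tray together, then press the mister's cap fully down and let it spring back up, so that they are all misted while they stand there. Only then pack the tins upright into the divided wooden crate, one to a cell and right down on its floor. Set the tins down rather than letting them fall, and leave the empty terracotta pot, the mug and the trowel where they are.

Things in the scene. Friction and masses are not known exactly. Their poses are not given: they have to be found in the camera images.
- tin_red: Seedling tin with a red band: upright steel tin, 62 mm diameter, 74 mm tall, dark compost and small green sprouts (up to 15 mm above the rim, too soft to feel) in the top, gravel in the bottom (it stands firmly); 0.16 to 0.28 kg. Origin at the centre of its underside, z up its axis. Starts upright on the worktop. All five tins are alike but for the band; three or four of them are there.
- tin_blue: Seedling tin with a blue band: upright steel tin, 62 mm diameter, 74 mm tall, dark compost and small green sprouts (up to 15 mm above the rim, too soft to feel) in the top, gravel in the bottom (it stands firmly); 0.16 to 0.28 kg. Origin at the centre of its underside, z up its axis. Starts upright on the worktop. All five tins are alike but for the band; three or four of them are there.
- tin_yellow: Seedling tin with a yellow band: upright steel tin, 62 mm diameter, 74 mm tall, dark compost and small green sprouts (up to 15 mm above the rim, too soft to feel) in the top, gravel in the bottom (it stands firmly); 0.16 to 0.28 kg. Origin at the centre of its underside, z up its axis. Starts upright on the worktop. All five tins are alike but for the band; three or four of them are there.
- tin_white: Seedling tin with a white band: upright steel tin, 62 mm diameter, 74 mm tall, dark compost and small green sprouts (up to 15 mm above the rim, too soft to feel) in the top, gravel in the bottom (it stands firmly); 0.16 to 0.28 kg. Origin at the centre of its underside, z up its axis. Starts upright on the worktop. All five tins are alike but for the band; three or four of them are there.
- tin_green: Seedling tin with a green band: upright steel tin, 62 mm diameter, 74 mm tall, dark compost and small green sprouts (up to 15 mm above the rim, too soft to feel) in the top, gravel in the bottom (it stands firmly); 0.16 to 0.28 kg. Origin at the centre of its underside, z up its axis. Starts upright on the worktop. All five tins are alike but for the band; three or four of them are there.
- stand: Misting stand, fixed: an oak board (x -112 to +112 mm, y -110 to +265 mm, 12 mm thick) with a square grey drip tray and, to its local +y, the mister. Origin on the worktop under the tray's centre. The tray's floor is 192 x 192 mm inside the rim, 16 mm above the worktop; its rim is 4 mm thick and reaches 22 mm above the worktop. Four tins fit at x, y = +-48 mm.
- cap_top (a point): Centre of the flat top of the mister's black pump cap (38 mm diameter, 22 mm deep), 188 mm above the worktop with the cap up; it moves with the cap. The cap sits on a green glass bottle of 76 mm diameter, clamped to the stand at its local x = 0, y = 175 mm. Its short nozzle points to the tray. Press straight down.
- mister_cap (a joint): How far the mister's sprung cap is pressed down, m: 0 up, 0.010 fully down (a hard stop). It takes 3 N to start moving and 8 N to go fully down, and springs back up when let go.
- crate: Divided wooden crate, open on top, fixed: 251 mm (local x) x 171 mm (local y), 3 x 2 square cells of 75 mm inside width, centred at x = -80, 0, +80 mm and y = -40, +40 mm. Outer walls 8 mm thick, dividers 5 mm thick, all reaching 45 mm above the worktop; the cell floors are 8 mm above the worktop. Origin on the worktop under the crate's centre.
- pot: Empty terracotta pot, 62 mm across the rim, 60 mm tall, standing among the tins; not part of the job, stays where it is. Origin at the centre of its underside.
- mug: Blue ceramic mug, 80 mm across, 90 mm tall, stays where it is. Origin at the centre of its underside.
- trowel: Hand trowel lying flat, 270 mm long along its x, blade to +x, wooden handle to -x; stays where it is. Origin on the worktop near its middle.

How it is judged:
By the outcome, as a careful person would: the job done as asked, in the order asked, and still so for the second after the job is handed in, with the robot touching nothing.
Of tin_red, tin_blue, tin_yellow, tin_white, tin_green only 3 to 4 are there at a start; the rules pass over those that are not, and their reading is None.
At some moment in a run one of tin_red, tin_blue, tin_yellow, tin_white, tin_green may be knocked a few centimetres aside while the robot is not near it.
It also fails if it takes over 208 s, if anything falls off the work surface, if the arm or the gripper's body presses on something with over 40 N, if the wrist force passes 120 N, or if a joint passes its speed limit or range.

## Working session

There is one attempt and no reset: what is moved stays moved. The work goes in short steps, Python scripts to look and compute and a tool call to move; the robot and the scene stay as the last step left them, time stands still between calls to the robot, and variables do not carry over. Pictures are saved under pics/ and viewed, at most 14 in all, crops included, and the job is handed in when it is done.

Besides the shell and the picture viewer there is one more tool, called after ">>>" as name(argument=value, ...), one argument or row to a line, values as JSON. carry_out: Moves the arm, as the interface text tells. Its arguments: {"type":"object","properties":{"series":{"type":"array"},"grip":{"type":"number"},"newtons":{"type":"number"}},"required":["series"]}

```bash
mkdir -p pics
cat > h.py <<'E'
import numpy as np, cv2
from cell import r, eyes
def snap(n,f):
    im=eyes.get_image(n); cv2.imwrite(f'pics/{f}.png',im[:,:,::-1]); return im
def P(n):
    c=eyes.get_calibration(n); K=np.array(c['mtx'],float)
    if 'rvec' in c:
        R=cv2.Rodrigues(np.array(c['rvec'],float))[0]; t=np.array(c['tvec'],float).ravel()
    else:
        s=r.get_state(); T=np.eye(4); T[:3,:3]=cv2.Rodrigues(np.array(s['tool_rot'],float))[0]; T[:3,3]=s['eef_pos']
        M=np.linalg.inv(T@np.array(c['hand_eye'])); R,t=M[:3,:3],M[:3,3]
    return K,R,t
def at_z(p,uv,z):
    K,R,t=p; d=R.T@np.linalg.inv(K)@np.array([uv[0],uv[1],1.]); o=-R.T@t
    return o+d*(z-o[2])/d[2]
def proj(p,X):
    K,R,t=p; x=K@(R@np.array(X,float)+t); return x[:2]/x[2]
def tri(ps,uvs):
    A=[];b=[]
    for p,uv in zip(ps,uvs):
        K,R,t=p; d=R.T@np.linalg.inv(K)@np.array([uv[0],uv[1],1.]); d/=np.linalg.norm(d); o=-R.T@t
        M=np.eye(3)-np.outer(d,d); A.append(M); b.append(M@o)
    return np.linalg.lstsq(np.vstack(A),np.hstack(b),rcond=None)[0]
E
python3 - <<'E'
from h import *
snap('top','top0'); snap('scene','scene0')
s=r.get_state(); print(s)
for n in('top','scene'): K,R,t=P(n); print(n,(-R.T@t).round(),K[0,0])
print(eyes.get_calibration('wrist'))
print(cv2.Rodrigues(np.array(s['tool_rot'],float))[0].round(3))
E
```

```text
{'clock': 0.1, 'q': array([-1.38960273e+00,  3.00442518e-01,  1.52151503e+00,  3.14711861e-05,
        1.32070255e+00, -6.65991369e-02]), 'joint_velocities': array([ 0.00027218, -0.00036954, -0.00204643,  0.00238436,  0.00018604,
        0.000347  ]), 'effort': array([ 5.66578074e-04, -5.44376493e+01, -3.62370336e+01, -9.53759491e-05,
        3.01772350e-03,  5.01176726e-05]), 'eef_pos': array([ 134.86296409, -532.99498898,  230.76493589]), 'tool_rot': array([-3.11645353e+00, -3.88092795e-01,  4.81918695e-05]), 'force': array([-0.37916575, -0.38027644, -0.60940133]), 'ft_torque': array([ 0.03908772, -0.03489984, -0.02984231]), 'grip_force': 0.0, 'finger_gap': 0.9974648345988737}
top [ 428.  -79. 1481.] 503.7001745862088
scene [1323. -527.  890.] 464.02855071918003
{'mtx': array([[407.89503712,   0.        , 317.74145152],
       [  0.        , 407.89503712, 241.89098294],
       [  0.        ,   0.        ,   1.        ]]), 'hand_eye': array([[ 9.70067602e-04, -9.48771444e-01, -3.15961715e-01,
         8.18183571e+01],
       [ 9.99999525e-01,  8.90095772e-04,  3.97420587e-04,
         2.41840090e-01],
       [-9.58251185e-05, -3.15961950e-01,  9.48771857e-01,
        -1.42580254e+02],
       [ 0.00000000e+00,  0.00000000e+00,  0.00000000e+00,
         1.00000000e+00]])}
[[ 0.969  0.245 -0.   ]
 [ 0.245 -0.969  0.001]
 [ 0.    -0.001 -1.   ]]
```

View pics/top0.png

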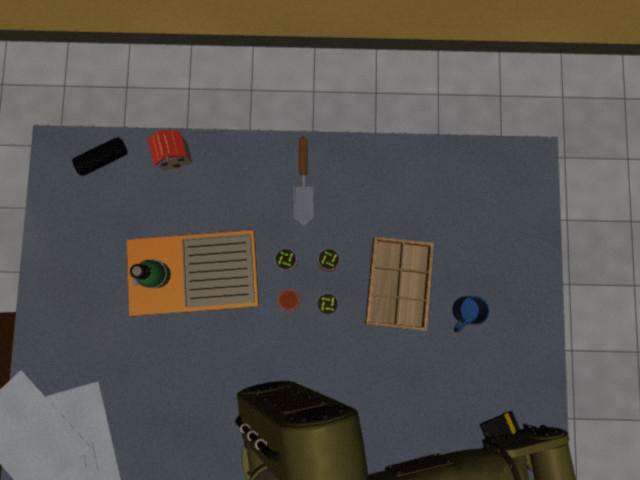

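View pics/scene0.png

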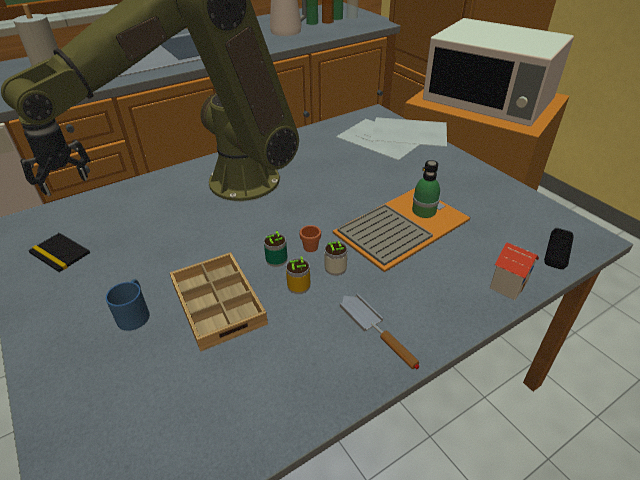

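The top view shows three tins: white at about (286,259), yellow at (329,259) and green at (327,304). The pot is at (289,300), the tray at (220,270), the mister cap at (137,271) and the crate at (400,284). The scene view agrees: green (276,248), yellow (298,275), white (336,257). Next I'll enlarge crops of both.

Run:
```python
import cv2
a=cv2.imread('pics/top0.png')[220:340,120:360]; cv2.imwrite('pics/c1.png',cv2.resize(a,None,fx=3.3333,fy=3.3333,interpolation=cv2.INTER_CUBIC))
a=cv2.imread('pics/scene0.png')[150:350,160:480]; cv2.imwrite('pics/c2.png',cv2.resize(a,None,fx=2.5,fy=2.5,interpolation=cv2.INTER_CUBIC))
a=cv2.imread('pics/top0.png')[225:340,350:500]; cv2.imwrite('pics/c3.png',cv2.resize(a,None,fx=5,fy=5,interpolation=cv2.INTER_CUBIC))
```

```text
(no output)
```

View pics/c1.png

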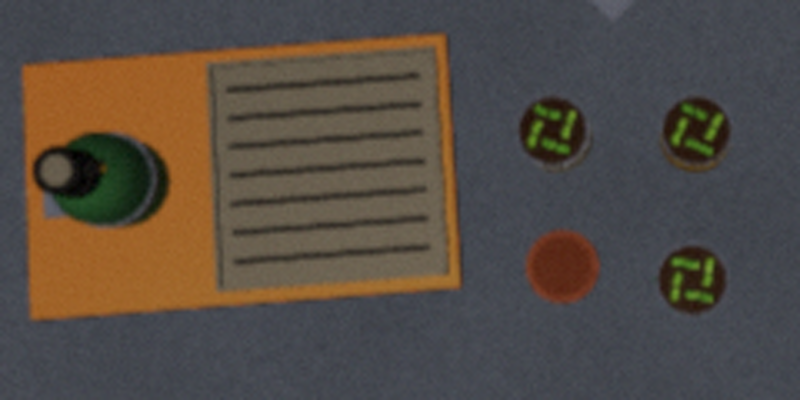

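View pics/c2.png

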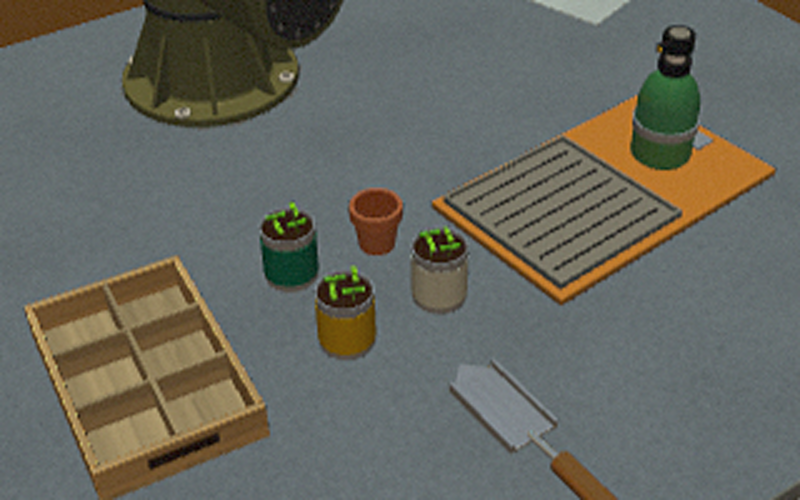

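View pics/c3.png

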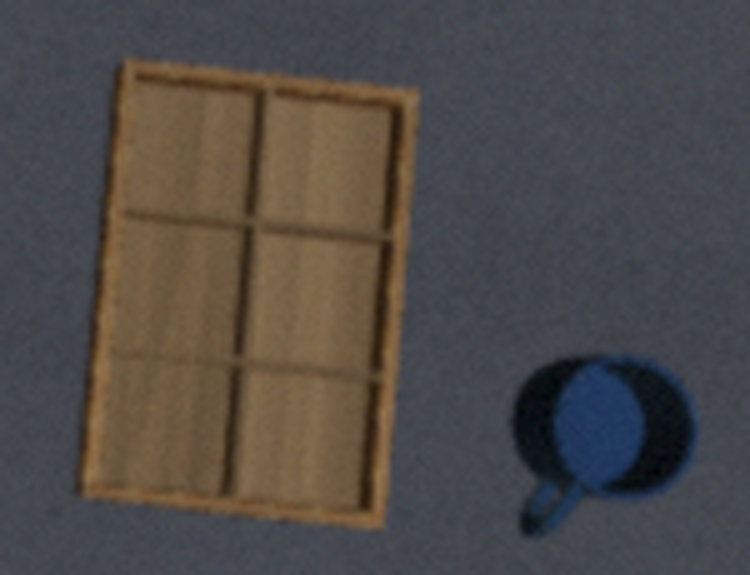

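c1: tin tops are white (553,131), yellow (697,131) and green (692,279). The pot rim is at (563,267) and the cap top at (56,170). The tray corners are (210,65), (435,47), (449,273) and (219,291).
c2: the rim centres are green (288,225), yellow (346,292), white (439,248), with the cap at (680,34).
c3: the crate's top corners are (122,60), (418,90), (383,527) and (82,495).

Run:
```python
from h import *
pt,ps=P('top'),P('scene')
f=lambda u:((u[0]+.5)/3.33333-.5+120,(u[1]+.5)/3.33333-.5+220)
g=lambda u:((u[0]+.5)/2.5-.5+160,(u[1]+.5)/2.5-.5+150)
k=lambda u:((u[0]+.5)/5-.5+350,(u[1]+.5)/5-.5+225)
for n,a,b in [('white',(553,131),(439,248)),('yellow',(697,131),(346,292)),('green',(692,279),(288,225)),('pot',(563,267),(376,208)),('cap',(56,170),(680,34)),
 ('trBL',(219,291),(563,138)),('trTL',(210,65),(681,213)),('trTR',(435,47),(559,285)),('trBR',(449,273),(443,203))]:
    X=tri([pt,ps],[f(a),g(b)]); print(n,X.round(1),'top@z', at_z(pt,f(a),{'pot':60,'cap':188}.get(n,22 if n[:2]=='tr' else 74))[:2].round(1), 'scene@',at_z(ps,g(b),{'pot':60,'cap':188}.get(n,22 if n[:2]=='tr' else 74))[:2].round(1))
for n,a,b in [('cTL',(122,60),(268,404)),('cTR',(418,90),(101,468)),('cBR',(383,527),(27,308)),('cBL',(82,495),(178,258))]:
    print(n,tri([pt,ps],[k(a),g(b)]).round(1),at_z(pt,k(a),45)[:2].round(1),at_z(ps,g(b),45)[:2].round(1))
```

```text
white [550.3  11.6  70.2] top@z [550.5  12.2] scene@ [553.5   8.1]
yellow [ 553.8 -108.6   70.4] top@z [ 553.3 -108.8] scene@ [ 557.3 -110. ]
green [ 429.5 -107.5   73.7] top@z [ 429.7 -107.2] scene@ [ 429.7 -108. ]
pot [437.1   1.2  53.8] top@z [437.2   1.2] scene@ [443.5  -3.1]
cap [501.  385.8 186.1] top@z [501.5 386. ] scene@ [503.  382.1]
trBL [410.  300.   16.6] top@z [410.1 298.8] scene@ [415.6 294.7]
trTL [606.6 318.7  17.2] top@z [605.9 317.3] scene@ [610.5 314.2]
trTR [626.2 120.5  18.6] top@z [626.5 121.2] scene@ [628.4 116.7]
trBR [429.3 101.4  11.3] top@z [430.1 101.5] scene@ [439.6  92.4]
cTL [ 623.5 -238.2   45.1] [ 623.5 -238.2] [ 623.4 -238.2]
cTR [ 610.4 -404.7   50.2] [ 610.1 -408.5] [ 607.3 -401.4]
cBR [ 361.8 -387.6   42.5] [ 361.6 -387.9] [ 365.1 -387.3]
cBL [ 375.2 -219.1   40.1] [ 375.6 -218.2] [ 380.4 -221.4]
```

Two-view heights agree with the text (tins about 72, cap 186, crate 45). The stand centre is about (518,210) with yaw 0.10, and the crate centre about (493,-313) with yaw -0.082. I'll turn the tool to yaw 0 and go over the green tin.

>>> carry_out(
  series=[
    [[0, 0, 0, 0.15], [0, 0, 0, 0.3156], [0, 0, 0, 0.3156]],
  ],
  grip=0,
  newtons=40,
)

```text
clock: 0.35
eef_pos: [134.9, -533.1, 231.0]
tool_rot: [-3.141, 0.01, 0.0]
force: [0.3, -0.3, 0.4]
finger_gap: 0.996
grip_force: 0.0
```

>>> carry_out(
  series=[
    [[0.15, -0.21, 0, 0], [0.3, -0.43, 0, 0], [0.45, -0.64, 0, 0], [0.59, -0.852, 0, 0]],
  ],
)

```text
clock: 0.68
eef_pos: [194.4, -446.9, 231.0]
tool_rot: [-3.141, -0.007, 0.0]
force: [0.1, -0.5, 0.2]
finger_gap: 0.997
grip_force: 0.0
```

>>> carry_out(
  series=[
    [[0.15, -0.21, 0, 0], [0.3, -0.43, 0, 0], [0.45, -0.64, 0, 0], [0.59, -0.852, 0, 0]],
  ],
)

```text
clock: 1.02
eef_pos: [253.4, -361.6, 231.2]
tool_rot: [-3.141, -0.007, 0.0]
force: [0.7, 0.1, 0.6]
finger_gap: 0.999
grip_force: 0.0
```

>>> carry_out(
  series=[
    [[0.15, -0.21, 0, 0], [0.3, -0.43, 0, 0], [0.45, -0.64, 0, 0], [0.59, -0.852, 0, 0]],
  ],
)

```text
clock: 1.35
eef_pos: [312.4, -276.4, 231.2]
tool_rot: [-3.142, -0.007, 0.0]
force: [-0.6, -0.3, -0.4]
finger_gap: 1.001
grip_force: 0.0
```

>>> carry_out(
  series=[
    [[0.15, -0.21, 0, 0], [0.3, -0.43, 0, 0], [0.45, -0.64, 0, 0], [0.59, -0.852, 0, 0]],
  ],
)

```text
clock: 1.68
eef_pos: [371.5, -191.2, 231.3]
tool_rot: [-3.142, -0.007, -0.0]
force: [0.7, -0.4, -0.6]
finger_gap: 0.999
grip_force: 0.0
```

>>> carry_out(
  series=[
    [[0.15, -0.21, 0, 0], [0.3, -0.43, 0, 0], [0.45, -0.64, 0, 0], [0.59, -0.852, 0, 0], [0.59, -0.852, 0, 0], [0.59, -0.852, 0, 0], [0.59, -0.852, 0, 0]],
  ],
)

```text
clock: 2.27
eef_pos: [429.6, -107.5, 231.1]
tool_rot: [3.142, 0.004, -0.001]
force: [0.4, 0.1, -0.1]
finger_gap: 0.998
grip_force: 0.0
```

```bash
cat >> h.py <<'E'
def tins(cam,im,z=80):
    h=cv2.cvtColor(im,cv2.COLOR_RGB2HSV); m=cv2.inRange(h,(35,150,110),(70,255,255))
    m=cv2.dilate(m,np.ones((7,7),np.uint8) if cam!='wrist' else np.ones((25,25),np.uint8))
    n,_,st,c=cv2.connectedComponentsWithStats(m); p=P(cam)
    return [(st[i,4],c[i].round(1),at_z(p,c[i],z)[:2].round(1)) for i in range(1,n) if st[i,4]>60]
E
python3 - <<'E'
from h import *
s=r.get_state(); print(s['clock'],s['eef_pos'],s['tool_rot'],s['q'],s['force'])
w=snap('wrist','w1')
for x in tins('wrist',w): print(x)
for x in tins('top',snap('top','t1')): print(x)
E
```

```text
2.2667 [ 429.64920406 -107.47120595  231.1224292 ] [ 3.14155042e+00  3.86567305e-03 -6.39152761e-04] [-3.27747923e-01  5.89362966e-02  1.80566349e+00 -1.76666624e-04
  1.27736509e+00  1.24063854e+00] [ 0.4051657   0.10220859 -0.10279156]
(np.int32(306), array([285.3, 258.1]), array([552.4,  12.7]))
(np.int32(296), array([328.5, 258.2]), array([ 554.8, -107.9]))
```

View pics/w1.png

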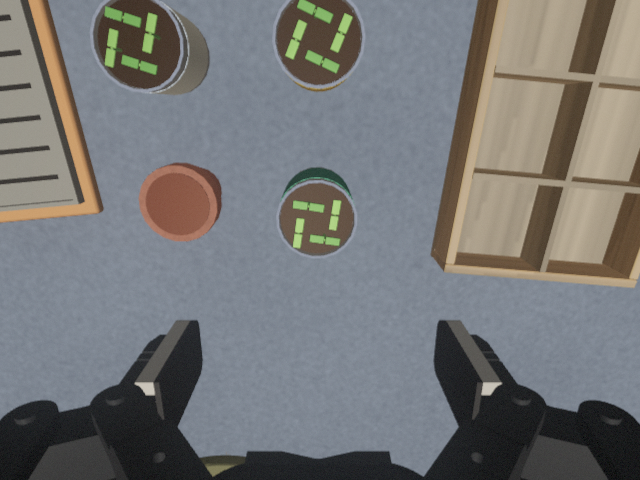

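The wrist view shows the rim of the green tin centred at (316,218), yellow at (319,41), white at (138,43) and the pot at (180,203). The fingers frame the view at the bottom.

```bash
sed -i 's/(35,150,110),(70,255,255)/(35,150,110) if cam!="wrist" else (35,90,120),(70,255,255)/' h.py
python3 - <<'E'
from h import *
p=P('wrist'); w=cv2.imread('pics/w1.png')[:,:,::-1].copy()
for n,u in [('green',(316.5,218)),('yellow',(319,41)),('white',(138,43))]: print(n,at_z(p,u,74).round(1))
print('cratecorner z45',at_z(p,(446,265),45).round(1),'stand board corner z12',at_z(p,(100,211),12).round(1))
for x in tins('wrist',w): print(x)
E
```

```text
green [ 430.7 -107.1   74. ]
yellow [ 552.5 -108.8   74. ]
white [551.1  11.9  74. ]
cratecorner z45 [ 380.9 -219.2   45. ] stand board corner z12 [420.3  90.5  12. ]
(np.int32(6238), array([130.9,  41.3]), array([551.3,  14. ]))
(np.int32(6418), array([319.1,  39. ]), array([ 552.8, -108.8]))
(np.int32(5049), array([316.2, 222.8]), array([ 428.6, -107. ]))
```

>>> carry_out(
  series=[
    [[0, 0, 0.2, 0], [0.005, 0, 0.45, 0], [0.005, 0, 0.7, 0], [0.005, 0, 1.0, 0]],
  ],
)

```text
clock: 2.7
eef_pos: [430.4, -108.1, 131.1]
tool_rot: [3.141, -0.001, 0.003]
force: [1.0, -0.9, -0.8]
finger_gap: 0.993
grip_force: 0.0
```

>>> carry_out(
  series=[
    [[0, 0, 0.2, 0], [0, 0, 0.4, 0], [0, 0, 0.6, 0], [0, 0, 0.75, 0], [0, 0, 0.85, 0], [0, 0, 0.93, 0], [0, 0, 0.93, 0], [0, 0, 0.93, 0]],
  ],
)

```text
clock: 3.37
eef_pos: [430.5, -107.5, 38.6]
tool_rot: [3.142, -0.0, 0.0]
force: [-0.2, -0.8, 0.5]
finger_gap: 1.0
grip_force: 0.0
```

>>> carry_out(
  series=[
    [[0, 0, 0, 0], [0, 0, 0, 0], [0, 0, 0, 0], [0, 0, 0, 0], [0, 0, 0, 0], [0, 0, 0, 0], [0, 0, 0, 0], [0, 0, 0, 0], [0, 0, 0, 0], [0, 0, 0, 0]],
  ],
  grip=1,
  newtons=40,
)

```text
clock: 4.2
eef_pos: [430.9, -107.4, 39.3]
tool_rot: [3.141, -0.0, 0.002]
force: [-3.2, -0.6, 8.1]
finger_gap: 0.717
grip_force: 42.0
```

>>> carry_out(
  series=[
    [[0, 0, -0.03, 0], [0, 0, -0.1, 0], [0, 0, -0.25, 0], [0, 0, -0.45, 0], [0, 0, -0.7, 0], [0, 0, -0.9, 0], [0, 0, -1.0, 0], [0, 0, -1.0, 0]],
  ],
)

```text
clock: 4.87
eef_pos: [431.3, -107.5, 140.4]
tool_rot: [3.14, -0.0, 0.006]
force: [-0.2, 0.9, -1.4]
finger_gap: 0.716
grip_force: 44.0
```

>>> carry_out(
  series=[
    [[0.04, -0.1, -0.04, 0], [0.1, -0.28, -0.1, 0], [0.18, -0.5, -0.15, 0], [0.26, -0.72, -0.2, 0], [0.342, -0.943, -0.2, 0]],
  ],
)

```text
clock: 5.28
eef_pos: [464.8, -11.3, 157.9]
tool_rot: [-3.141, 0.001, 0.001]
force: [0.2, -0.5, -1.6]
finger_gap: 0.718
grip_force: 44.1
```

>>> carry_out(
  series=[
    [[0.08, -0.23, 0, 0], [0.17, -0.47, 0, 0], [0.26, -0.71, 0, 0], [0.342, -0.943, 0, 0]],
  ],
)

```text
clock: 5.62
eef_pos: [498.6, 83.3, 156.9]
tool_rot: [3.141, 0.0, -0.004]
force: [-0.1, -0.1, -2.5]
finger_gap: 0.715
grip_force: 44.1
```

>>> carry_out(
  series=[
    [[0.08, -0.23, 0, 0], [0.17, -0.47, 0, 0], [0.26, -0.71, 0, 0], [0.342, -0.943, 0, 0]],
  ],
)

```text
clock: 5.95
eef_pos: [532.7, 177.7, 156.7]
tool_rot: [3.141, 0.0, -0.004]
force: [0.1, -1.0, -2.0]
finger_gap: 0.717
grip_force: 44.1
```

>>> carry_out(
  series=[
    [[0.08, -0.23, 0, 0], [0.17, -0.47, 0, 0], [0.25, -0.68, 0, 0], [0.31, -0.85, 0, 0], [0.342, -0.943, 0, 0], [0.342, -0.943, 0, 0], [0.342, -0.943, 0, 0]],
  ],
)

```text
clock: 6.53
eef_pos: [566.7, 269.9, 157.1]
tool_rot: [3.141, 0.001, -0.003]
force: [-0.2, 0.6, -2.6]
finger_gap: 0.715
grip_force: 44.2
```

>>> carry_out(
  series=[
    [[0, 0, 0.1, 0], [0, 0, 0.28, 0], [0, 0, 0.46, 0], [0, 0, 0.62, 0], [0, 0, 0.75, 0], [0, 0, 0.84, 0], [0, 0, 0.9, 0], [0, 0, 0.94, 0], [0, 0, 0.94, 0]],
  ],
)

```text
clock: 7.28
eef_pos: [567.1, 269.8, 63.8]
tool_rot: [3.141, -0.0, -0.001]
force: [-0.2, 0.2, -2.6]
finger_gap: 0.714
grip_force: 44.2
```

Run:
```python
from h import *
s=r.get_state(); print(s['clock'],s['eef_pos'],s['q'],s['force'])
snap('wrist','w2'); a=snap('top','t2')
for x in tins('top',a): print(x)
```

```text
7.2833 [567.13417182 269.79834637  63.820028  ] [ 3.85729202e-01  6.44446845e-01  1.42973865e+00 -4.26363094e-06
  1.06793192e+00  1.95675118e+00] [-0.15380494  0.24481407 -2.61219193]
(np.int32(315), array([285.2, 258.2]), array([552.1,  13. ]))
(np.int32(322), array([328.8, 258.5]), array([ 554.2, -108.7]))
```

View pics/w2.png

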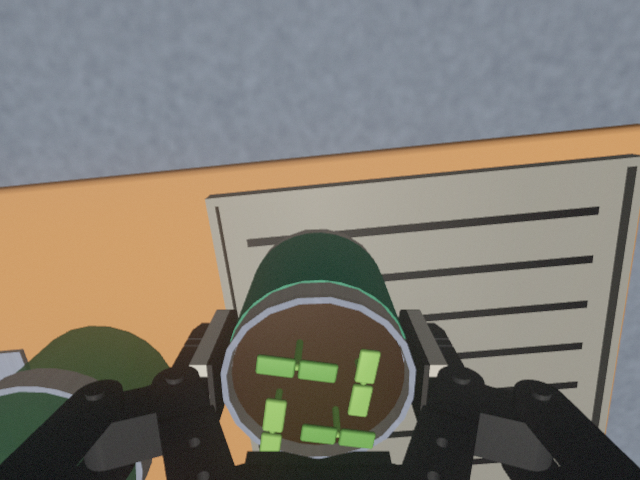

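The wrist picture shows the tin upright between the pads over the tray, with the tray corner at (208,198). I'll lower it the rest of the way gently.

>>> carry_out(
  series=[
    [[0, 0, 0.03, 0], [0, 0, 0.055, 0], [0, 0, 0.075, 0], [0, 0, 0.085, 0], [0, 0, 0.09, 0], [0, 0, 0.09, 0]],
  ],
)

```text
clock: 7.88
eef_pos: [567.3, 270.0, 55.4]
tool_rot: [-3.142, 0.0, -0.0]
force: [-1.3, -0.2, 0.3]
finger_gap: 0.714
grip_force: 44.2
```

>>> carry_out(
  series=[
    [[0, 0, 0.005, 0], [0, 0, 0.01, 0], [0, 0, 0.01, 0], [0, 0, 0.01, 0]],
  ],
)

```text
clock: 8.22
eef_pos: [567.4, 270.1, 55.4]
tool_rot: [-3.141, -0.0, -0.001]
force: [-6.3, -3.0, 9.9]
finger_gap: 0.714
grip_force: 45.3
```

Run:
```python
from h import *
p=P('wrist'); s=r.get_state(); d=np.array([567.13,269.8,63.82])-s['eef_pos']
print(s['eef_pos'],s['force'])
print(at_z((p[0],p[1],p[2]-p[1]@d),(208,198),22).round(1))
```

```text
[567.39747729 270.05707349  55.39903798] [-6.27663204 -3.04869319  9.91887749]
[608.8 320.1  22. ]
```

>>> carry_out(
  series=[
    [[0, 0, 0, 0], [0, 0, 0, 0], [0, 0, 0, 0], [0, 0, 0, 0], [0, 0, 0, 0], [0, 0, -0.03, 0], [0, 0, -0.2, 0], [0, 0, -0.45, 0], [0, 0, -0.7, 0], [0, 0, -0.9, 0], [0, 0, -1.0, 0]],
  ],
  grip=0,
)

```text
clock: 9.13
eef_pos: [568.0, 270.3, 157.4]
tool_rot: [-3.14, 0.0, -0.005]
force: [-0.2, -0.4, 0.2]
finger_gap: 1.0
grip_force: 0.0
```

>>> carry_out(
  series=[
    [[-0.01, 0.1, 0, 0], [-0.01, 0.3, 0, 0], [-0.02, 0.5, 0, 0], [-0.03, 0.75, 0, 0], [-0.034, 0.947, 0, 0]],
  ],
)

```text
clock: 9.55
eef_pos: [562.9, 173.1, 152.5]
tool_rot: [3.141, -0.0, -0.004]
force: [0.8, 0.2, 0.3]
finger_gap: 1.0
grip_force: 0.0
```

>>> carry_out(
  series=[
    [[-0.01, 0.25, 0, 0], [-0.02, 0.5, 0, 0], [-0.03, 0.75, 0, 0], [-0.034, 0.947, 0, 0]],
  ],
)

```text
clock: 9.88
eef_pos: [559.4, 78.2, 152.6]
tool_rot: [3.141, -0.001, -0.004]
force: [1.4, -0.3, 0.2]
finger_gap: 0.996
grip_force: 0.0
```

>>> carry_out(
  series=[
    [[-0.01, 0.25, 0, 0], [-0.02, 0.5, 0, 0], [-0.03, 0.75, 0, 0], [-0.034, 0.947, 0, 0]],
  ],
)

```text
clock: 10.22
eef_pos: [555.9, -16.3, 152.7]
tool_rot: [-3.142, 0.001, 0.003]
force: [0.0, -0.7, 0.1]
finger_gap: 1.003
grip_force: 0.0
```

>>> carry_out(
  series=[
    [[-0.01, 0.25, 0, 0], [-0.02, 0.5, 0, 0], [-0.03, 0.75, 0, 0], [-0.034, 0.9, 0, 0], [-0.034, 0.947, 0, 0], [-0.034, 0.947, 0, 0], [-0.034, 0.947, 0, 0]],
  ],
)

```text
clock: 10.8
eef_pos: [553.2, -108.4, 153.5]
tool_rot: [-3.141, 0.0, 0.002]
force: [-0.8, 0.2, -0.0]
finger_gap: 0.999
grip_force: 0.0
```

Run:
```python
from h import *
s=r.get_state(); print(s['eef_pos'],s['force'],s['finger_gap'])
for c in('wrist','top'):
  print(c)
  for x in tins(c,snap(c,c+'3')): print(x)
```

```text
[ 553.22308645 -108.44133192  153.51380377] [-0.80219911  0.22005002 -0.02858344] 0.999303395201054
wrist
(np.int32(7446), array([316., 258.]), array([ 553.5, -107.3]))
(np.int32(6829), array([100.1, 263.1]), array([550.2,  15.6]))
top
(np.int32(300), array([192. , 250.5]), array([567.6, 273.7]))
(np.int32(315), array([285.2, 258.2]), array([552.1,  13. ]))
```

>>> carry_out(
  series=[
    [[0, 0, 0.15, 0], [0, 0, 0.35, 0], [0, 0, 0.55, 0], [0, 0, 0.75, 0], [0, 0, 0.9, 0], [0, 0, 1.0, 0]],
  ],
)

```text
clock: 11.4
eef_pos: [553.1, -107.7, 52.5]
tool_rot: [-3.141, -0.002, 0.003]
force: [-1.0, 0.2, 0.3]
finger_gap: 0.999
grip_force: 0.0
```

>>> carry_out(
  series=[
    [[0, 0, 0.07, 0], [0, 0, 0.13, 0], [0, 0, 0.16, 0], [0, 0, 0.16, 0], [0, 0, 0.16, 0]],
  ],
)

```text
clock: 11.82
eef_pos: [553.9, -108.8, 38.8]
tool_rot: [3.141, 0.0, 0.001]
force: [-0.8, -0.1, 0.3]
finger_gap: 1.002
grip_force: 0.0
```

>>> carry_out(
  series=[
    [[0, 0, 0, 0], [0, 0, 0, 0], [0, 0, 0, 0], [0, 0, 0, 0], [0, 0, 0, 0], [0, 0, 0, 0], [0, 0, 0, 0], [0, 0, 0, 0], [0, 0, 0, 0], [0, 0, 0, 0]],
  ],
  grip=1,
)

```text
clock: 12.65
eef_pos: [554.0, -108.9, 39.1]
tool_rot: [3.141, -0.0, 0.002]
force: [-0.8, 1.1, 6.4]
finger_gap: 0.714
grip_force: 44.0
```

>>> carry_out(
  series=[
    [[0, 0, -0.03, 0], [0, 0, -0.1, 0], [0, 0, -0.25, 0], [0, 0, -0.45, 0], [0, 0, -0.7, 0], [0, 0, -0.9, 0], [0, 0, -1.0, 0], [0, 0, -1.0, 0]],
  ],
)

```text
clock: 13.32
eef_pos: [554.4, -109.0, 140.6]
tool_rot: [3.141, -0.0, 0.006]
force: [0.3, 1.0, -2.0]
finger_gap: 0.712
grip_force: 44.1
```

>>> carry_out(
  series=[
    [[0.01, -0.1, -0.05, 0], [0.03, -0.28, -0.15, 0], [0.05, -0.5, -0.2, 0], [0.07, -0.72, -0.2, 0], [0.082, -0.899, -0.2, 0]],
  ],
)

```text
clock: 13.73
eef_pos: [561.4, -16.9, 157.2]
tool_rot: [-3.141, -0.0, 0.003]
force: [0.7, -0.2, -2.5]
finger_gap: 0.717
grip_force: 44.2
```

>>> carry_out(
  series=[
    [[0.02, -0.23, 0, 0], [0.04, -0.47, 0, 0], [0.06, -0.7, 0, 0], [0.082, -0.899, 0, 0]],
  ],
)

```text
clock: 14.07
eef_pos: [569.2, 73.1, 156.8]
tool_rot: [-3.142, -0.001, 0.004]
force: [0.8, -0.9, -2.2]
finger_gap: 0.718
grip_force: 44.2
```

>>> carry_out(
  series=[
    [[0.02, -0.23, 0, 0], [0.04, -0.47, 0, 0], [0.06, -0.7, 0, 0], [0.08, -0.84, 0, 0], [0.082, -0.899, 0, 0], [0.082, -0.899, 0, 0], [0.082, -0.899, 0, 0]],
  ],
)

```text
clock: 14.65
eef_pos: [578.0, 160.4, 157.7]
tool_rot: [3.141, -0.0, -0.002]
force: [0.3, -0.5, -2.0]
finger_gap: 0.717
grip_force: 44.2
```

>>> carry_out(
  series=[
    [[0, 0, 0.1, 0], [0, 0, 0.28, 0], [0, 0, 0.46, 0], [0, 0, 0.62, 0], [0, 0, 0.75, 0], [0, 0, 0.84, 0], [0, 0, 0.9, 0], [0, 0, 0.94, 0], [0, 0, 0.94, 0]],
  ],
)

```text
clock: 15.4
eef_pos: [578.2, 160.7, 63.9]
tool_rot: [3.142, -0.0, -0.001]
force: [-0.9, -0.5, -2.2]
finger_gap: 0.712
grip_force: 44.2
```

>>> carry_out(
  series=[
    [[0, 0, 0.03, 0], [0, 0, 0.055, 0], [0, 0, 0.075, 0], [0, 0, 0.085, 0], [0, 0, 0.09, 0], [0, 0, 0.095, 0], [0, 0, 0.095, 0]],
  ],
)

```text
clock: 15.98
eef_pos: [578.4, 160.9, 55.1]
tool_rot: [-3.142, 0.0, -0.001]
force: [-2.0, 0.5, 2.3]
finger_gap: 0.715
grip_force: 44.3
```

>>> carry_out(
  series=[
    [[0, 0, 0.005, 0], [0, 0, 0.005, 0], [0, 0, 0.005, 0], [0, 0, 0.005, 0], [0, 0, 0.005, 0], [0, 0, -0.03, 0], [0, 0, -0.2, 0], [0, 0, -0.45, 0], [0, 0, -0.7, 0], [0, 0, -0.9, 0], [0, 0, -0.995, 0]],
  ],
  grip=0,
)

```text
clock: 16.9
eef_pos: [579.1, 161.1, 157.5]
tool_rot: [-3.141, 0.0, -0.006]
force: [0.0, 0.5, 0.5]
finger_gap: 0.999
grip_force: 0.0
```

>>> carry_out(
  series=[
    [[-0.02, 0.1, 0, 0], [-0.05, 0.3, 0, 0], [-0.1, 0.52, 0, 0], [-0.135, 0.745, 0, 0]],
  ],
)

```text
clock: 17.23
eef_pos: [563.6, 85.1, 152.6]
tool_rot: [3.141, 0.001, -0.004]
force: [0.7, 0.1, -0.1]
finger_gap: 1.004
grip_force: 0.0
```

>>> carry_out(
  series=[
    [[-0.04, 0.22, 0, 0], [-0.08, 0.44, 0, 0], [-0.12, 0.65, 0, 0], [-0.135, 0.744, 0, 0], [-0.135, 0.744, 0, 0], [-0.135, 0.744, 0, 0]],
  ],
)

```text
clock: 17.73
eef_pos: [551.0, 12.0, 153.6]
tool_rot: [-3.141, 0.002, 0.002]
force: [-0.3, 1.1, -0.9]
finger_gap: 0.997
grip_force: 0.0
```

Run:
```python
from h import *
s=r.get_state(); print(s['clock'],s['eef_pos'],s['force'],s['finger_gap'])
for c,z in(('wrist',80),('top',96)):
  print(c)
  for x in tins(c,snap(c,c+'4'),z): print(x)
```

```text
17.7333 [551.00644419  11.98277244 153.60177722] [-0.29457444  1.14833471 -0.8583119 ] 0.9966712571153741
wrist
(np.int32(6123), array([ 35.9, 222.2]), array([572.2, 167.5]))
(np.int32(7352), array([315.4, 259.1]), array([550.7,  13.7]))
top
(np.int32(320), array([231.8, 246.5]), array([579.6, 160.4]))
(np.int32(284), array([191.8, 250.6]), array([565.7, 270.1]))
```

>>> carry_out(
  series=[
    [[0, 0, 0.15, 0], [0, 0, 0.35, 0], [0, 0, 0.55, 0], [0, 0, 0.75, 0], [0, 0, 0.9, 0], [0, 0, 1.0, 0]],
  ],
)

```text
clock: 18.33
eef_pos: [550.7, 13.0, 52.4]
tool_rot: [-3.141, -0.002, 0.003]
force: [-0.1, 0.4, 0.5]
finger_gap: 0.998
grip_force: 0.0
```

>>> carry_out(
  series=[
    [[0, 0, 0.07, 0], [0, 0, 0.13, 0], [0, 0, 0.16, 0], [0, 0, 0.16, 0], [0, 0, 0.16, 0]],
  ],
)

```text
clock: 18.75
eef_pos: [551.5, 12.0, 38.8]
tool_rot: [3.142, -0.0, 0.001]
force: [1.1, 0.4, 1.1]
finger_gap: 1.0
grip_force: 0.0
```

>>> carry_out(
  series=[
    [[0, 0, 0, 0], [0, 0, 0, 0], [0, 0, 0, 0], [0, 0, 0, 0], [0, 0, 0, 0], [0, 0, 0, 0], [0, 0, 0, 0], [0, 0, 0, 0], [0, 0, 0, 0], [0, 0, 0, 0]],
  ],
  grip=1,
)

```text
clock: 19.58
eef_pos: [551.6, 12.0, 39.1]
tool_rot: [-3.142, 0.0, -0.002]
force: [-2.9, -0.6, 5.6]
finger_gap: 0.709
grip_force: 43.2
```

>>> carry_out(
  series=[
    [[0, 0, -0.03, 0], [0, 0, -0.1, 0], [0, 0, -0.25, 0], [0, 0, -0.45, 0], [0, 0, -0.7, 0], [0, 0, -0.9, 0], [0, 0, -1.0, 0], [0, 0, -1.0, 0]],
  ],
)

```text
clock: 20.25
eef_pos: [552.1, 11.9, 140.6]
tool_rot: [3.141, -0.0, 0.006]
force: [0.6, -0.4, -2.8]
finger_gap: 0.715
grip_force: 44.2
```

>>> carry_out(
  series=[
    [[-0.05, -0.1, -0.05, 0], [-0.13, -0.3, -0.15, 0], [-0.23, -0.53, -0.2, 0], [-0.33, -0.76, -0.2, 0], [-0.414, -0.965, -0.2, 0]],
  ],
)

```text
clock: 20.67
eef_pos: [508.4, 109.9, 157.2]
tool_rot: [3.142, -0.0, -0.003]
force: [0.1, -0.4, -2.3]
finger_gap: 0.714
grip_force: 44.3
```

>>> carry_out(
  series=[
    [[-0.1, -0.23, 0, 0], [-0.2, -0.47, 0, 0], [-0.3, -0.7, 0, 0], [-0.38, -0.88, 0, 0], [-0.414, -0.965, 0, 0], [-0.414, -0.965, 0, 0], [-0.414, -0.965, 0, 0]],
  ],
)

```text
clock: 21.25
eef_pos: [468.1, 204.9, 157.6]
tool_rot: [3.141, 0.001, -0.002]
force: [-0.2, -0.3, -3.5]
finger_gap: 0.71
grip_force: 44.4
```

>>> carry_out(
  series=[
    [[0, 0, 0.1, 0], [0, 0, 0.28, 0], [0, 0, 0.46, 0], [0, 0, 0.62, 0], [0, 0, 0.75, 0], [0, 0, 0.84, 0], [0, 0, 0.9, 0], [0, 0, 0.94, 0], [0, 0, 0.94, 0]],
  ],
)

```text
clock: 22.0
eef_pos: [468.4, 204.6, 63.7]
tool_rot: [3.141, -0.001, -0.001]
force: [-0.7, -0.2, -2.6]
finger_gap: 0.717
grip_force: 44.4
```

>>> carry_out(
  series=[
    [[0, 0, 0.03, 0], [0, 0, 0.055, 0], [0, 0, 0.075, 0], [0, 0, 0.085, 0], [0, 0, 0.09, 0], [0, 0, 0.095, 0], [0, 0, 0.095, 0]],
  ],
)

```text
clock: 22.58
eef_pos: [468.5, 205.0, 55.1]
tool_rot: [-3.142, 0.0, -0.0]
force: [-2.6, -0.0, 2.7]
finger_gap: 0.713
grip_force: 44.9
```

>>> carry_out(
  series=[
    [[0, 0, 0.005, 0], [0, 0, 0.005, 0], [0, 0, 0.005, 0], [0, 0, 0.005, 0], [0, 0, 0.005, 0], [0, 0, -0.03, 0], [0, 0, -0.2, 0], [0, 0, -0.45, 0], [0, 0, -0.7, 0], [0, 0, -0.9, 0], [0, 0, -0.995, 0]],
  ],
  grip=0,
)

```text
clock: 23.5
eef_pos: [469.2, 205.3, 157.1]
tool_rot: [-3.14, 0.0, -0.005]
force: [-0.2, 0.8, 0.2]
finger_gap: 1.002
grip_force: 0.0
```

>>> carry_out(
  series=[
    [[0, 0, -0.2, 0], [0, 0, -0.45, 0], [0, 0, -0.7, 0], [0, 0, -0.9, 0], [0, 0, -1.0, 0]],
  ],
  grip=1,
)

```text
clock: 23.92
eef_pos: [468.8, 205.1, 256.4]
tool_rot: [-3.141, 0.0, -0.004]
force: [0.1, -0.1, 0.2]
finger_gap: 0.301
grip_force: 0.0
```

>>> carry_out(
  series=[
    [[0.04, -0.2, 0, 0], [0.08, -0.45, 0, 0], [0.12, -0.7, 0, 0], [0.164, -0.905, 0, 0]],
  ],
)

```text
clock: 24.25
eef_pos: [484.7, 296.8, 253.2]
tool_rot: [3.141, -0.0, -0.002]
force: [0.7, 0.2, 0.1]
finger_gap: -0.001
grip_force: 0.0
```

>>> carry_out(
  series=[
    [[0.04, -0.2, 0, 0], [0.08, -0.45, 0, 0], [0.12, -0.7, 0, 0], [0.164, -0.85, 0, 0], [0.164, -0.905, 0, 0], [0.164, -0.905, 0, 0], [0.164, -0.905, 0, 0]],
  ],
)

```text
clock: 24.83
eef_pos: [501.1, 385.4, 253.6]
tool_rot: [3.141, -0.0, -0.001]
force: [-0.1, -0.7, -0.0]
finger_gap: -0.0
grip_force: 0.0
```

Run:
```python
from h import *
s=r.get_state(); print(s['clock'],s['eef_pos'],s['q'],s['force'],s['finger_gap'])
p=P('wrist'); print('pred cap px',proj(p,(501,386,188)),at_z(p,(316,260),188))
snap('wrist','w5')
for x in tins('top',snap('top','t5'),96): print(x)
```

```text
24.8333 [501.07566354 385.38898622 253.55544726] [ 5.97748316e-01  4.73301838e-01  1.23170576e+00 -1.32947197e-04
  1.43774180e+00  2.16862485e+00] [-0.10139407 -0.66431865 -0.03923124] -9.264936541947266e-05
pred cap px [316.17541932 263.67080689] [503.15094396 386.0950926  188.        ]
(np.int32(314), array([231.5, 246.6]), array([579.4, 161. ]))
(np.int32(288), array([192. , 250.7]), array([565.4, 269.6]))
(np.int32(312), array([213.5, 286.3]), array([468.9, 205.5]))
```

View pics/w5.png

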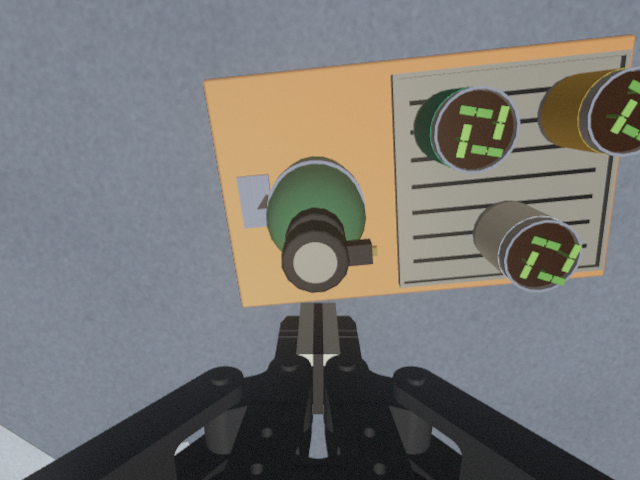

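All three tins stand on the tray, with green at (478,128), yellow at (625,110) and white at (540,252). The cap is at (316,262), which gives (502,386), directly under the closed fingers. I'll press it now.

>>> carry_out(
  series=[
    [[0.005, 0, 0.15, 0], [0.005, 0, 0.35, 0], [0.005, 0, 0.5, 0], [0.005, 0, 0.58, 0], [0.005, 0, 0.62, 0], [0.005, 0, 0.64, 0], [0.005, 0, 0.64, 0]],
  ],
)

```text
clock: 25.52
eef_pos: [502.0, 385.9, 190.8]
tool_rot: [-3.141, 0.0, -0.001]
force: [0.5, 0.9, 0.3]
finger_gap: -0.002
grip_force: 0.0
```

>>> carry_out(
  series=[
    [[0, 0, 0.02, 0], [0, 0, 0.04, 0], [0, 0, 0.06, 0], [0, 0, 0.08, 0], [0, 0, 0.09, 0], [0, 0, 0.1, 0], [0, 0, 0.11, 0], [0, 0, 0.11, 0], [0, 0, 0.11, 0]],
  ],
)

```text
clock: 26.27
eef_pos: [502.1, 386.2, 180.0]
tool_rot: [-3.141, 0.0, -0.002]
force: [0.1, -0.2, 7.5]
finger_gap: -0.006
grip_force: 3.4
```

>>> carry_out(
  series=[
    [[0, 0, 0.005, 0], [0, 0, 0.01, 0], [0, 0, 0.01, 0], [0, 0, 0.01, 0]],
  ],
)

```text
clock: 26.6
eef_pos: [502.1, 386.1, 179.1]
tool_rot: [-3.141, 0.0, -0.002]
force: [0.3, -1.4, 6.9]
finger_gap: -0.002
grip_force: 3.6
```

>>> carry_out(
  series=[
    [[0, 0, 0.005, 0], [0, 0, 0.01, 0], [0, 0, 0.01, 0], [0, 0, 0.01, 0]],
  ],
)

```text
clock: 26.93
eef_pos: [502.1, 386.1, 178.1]
tool_rot: [-3.141, 0.0, -0.002]
force: [0.3, -1.4, 8.3]
finger_gap: 0.001
grip_force: 3.8
```

>>> carry_out(
  series=[
    [[0, 0, 0.005, 0], [0, 0, 0.01, 0], [0, 0, 0.01, 0], [0, 0, 0.01, 0]],
  ],
)

```text
clock: 27.27
eef_pos: [502.2, 386.2, 178.0]
tool_rot: [-3.14, 0.0, -0.003]
force: [-2.2, -1.8, 13.4]
finger_gap: -0.003
grip_force: 6.9
```

The hard stop shows at z 178: force jumped to 13 N with no further travel. One more small press, then I'll let it spring up and look.

>>> carry_out(
  series=[
    [[0, 0, 0.01, 0], [0, 0, 0.01, 0], [0, 0, 0.01, 0], [0, 0, 0.01, 0]],
  ],
)

```text
clock: 27.6
eef_pos: [502.2, 386.2, 178.0]
tool_rot: [-3.14, 0.0, -0.004]
force: [-5.3, -3.7, 21.1]
finger_gap: 0.001
grip_force: 10.3
```

>>> carry_out(
  series=[
    [[0, 0, -0.03, 0], [0, 0, -0.07, 0], [0, 0, -0.12, 0], [0, 0, -0.2, 0], [0, 0, -0.4, 0], [0, 0, -0.65, 0], [0, 0, -0.79, 0], [0, 0, -0.79, 0], [0, 0, -0.79, 0]],
  ],
)

```text
clock: 28.35
eef_pos: [501.7, 386.0, 254.5]
tool_rot: [-3.141, 0.0, -0.0]
force: [0.0, 0.1, -0.4]
finger_gap: 0.002
grip_force: 0.0
```

Run:
```python
from h import *
s=r.get_state(); print(s['clock'],s['eef_pos'],s['force'])
w=snap('wrist','w6'); 
for x in tins('top',snap('top','t6'),96): print(x)
a=cv2.imread('pics/w5.png'); b=cv2.imread('pics/w6.png')
print(cv2.absdiff(a,b)[200:300,270:380].mean(), cv2.absdiff(a,b).mean())
```

```text
28.35 [501.68039875 385.99526433 254.46769049] [ 0.04565866  0.07319879 -0.40384105]
(np.int32(314), array([231.6, 246.5]), array([579.5, 161. ]))
(np.int32(300), array([192. , 250.5]), array([566. , 269.6]))
(np.int32(300), array([213.7, 286.6]), array([468., 205.]))
5.377393939393939 3.386499565972222
```

View pics/w6.png

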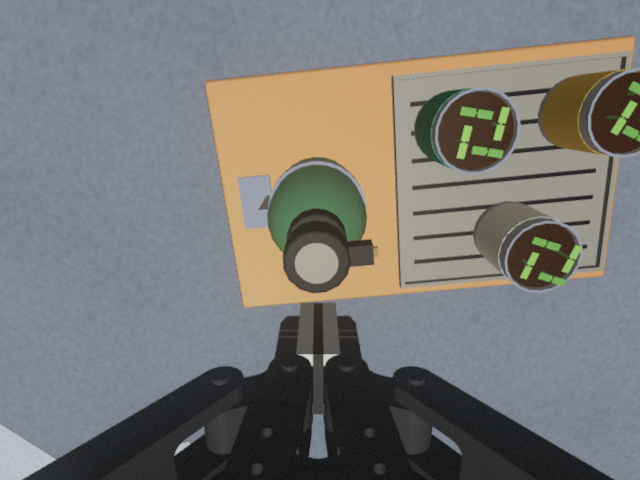

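The cap is back up at (316,262) and the tins are still on the tray. Now packing: white first. I'll move over it with the gripper opening.

>>> carry_out(
  series=[
    [[-0.04, 0.2, 0, 0], [-0.08, 0.45, 0, 0], [-0.12, 0.7, 0, 0], [-0.167, 0.905, 0, 0]],
  ],
  grip=0,
)

```text
clock: 28.78
eef_pos: [484.4, 293.9, 252.8]
tool_rot: [3.14, -0.0, -0.003]
force: [-0.1, -0.5, 0.3]
finger_gap: 0.565
grip_force: 0.0
```

>>> carry_out(
  series=[
    [[-0.04, 0.2, 0, 0], [-0.08, 0.45, 0, 0], [-0.12, 0.7, 0, 0], [-0.166, 0.85, 0, 0], [-0.166, 0.905, 0, 0], [-0.166, 0.905, 0, 0]],
  ],
)

```text
clock: 29.28
eef_pos: [468.3, 204.2, 253.8]
tool_rot: [3.141, -0.002, -0.002]
force: [1.5, 0.3, 0.1]
finger_gap: 1.002
grip_force: 0.0
```

>>> carry_out(
  series=[
    [[0, 0, 0.2, 0], [0, 0, 0.45, 0], [0, 0, 0.7, 0], [0, 0, 1.0, 0]],
  ],
)

```text
clock: 29.62
eef_pos: [468.7, 206.0, 153.4]
tool_rot: [-3.141, -0.001, -0.001]
force: [0.9, -0.6, -0.2]
finger_gap: 1.002
grip_force: 0.0
```

>>> carry_out(
  series=[
    [[0, 0, 0.25, 0], [0, 0, 0.45, 0], [0, 0, 0.65, 0], [0, 0, 0.8, 0], [0, 0, 0.9, 0], [0, 0, 0.97, 0], [0, 0, 1.0, 0], [0, 0, 1.0, 0]],
  ],
)

```text
clock: 30.28
eef_pos: [468.4, 205.2, 54.0]
tool_rot: [3.141, 0.0, -0.001]
force: [0.3, -0.1, 0.5]
finger_gap: 0.996
grip_force: 0.0
```

>>> carry_out(
  series=[
    [[0, 0, 0, 0], [0, 0, 0, 0], [0, 0, 0, 0], [0, 0, 0, 0], [0, 0, 0, 0], [0, 0, 0, 0], [0, 0, 0, 0], [0, 0, 0, 0], [0, 0, 0, 0], [0, 0, 0, 0]],
  ],
  grip=1,
)

```text
clock: 31.12
eef_pos: [468.9, 205.1, 55.2]
tool_rot: [-3.141, 0.0, -0.002]
force: [-1.7, -1.9, 6.7]
finger_gap: 0.715
grip_force: 43.3
```

>>> carry_out(
  series=[
    [[0, 0, -0.03, 0], [0, 0, -0.1, 0], [0, 0, -0.25, 0], [0, 0, -0.45, 0], [0, 0, -0.7, 0], [0, 0, -0.9, 0], [0, 0, -1.0, 0], [0, 0, -1.0, 0]],
  ],
)

```text
clock: 31.78
eef_pos: [469.2, 205.3, 156.6]
tool_rot: [-3.14, 0.0, -0.006]
force: [0.6, 0.6, -2.7]
finger_gap: 0.714
grip_force: 44.3
```

>>> carry_out(
  series=[
    [[0.01, 0.1, -0.05, 0], [0.01, 0.3, -0.15, 0], [0.02, 0.52, -0.25, 0], [0.03, 0.75, -0.35, 0], [0.035, 0.93, -0.4, 0]],
  ],
)

```text
clock: 32.2
eef_pos: [471.7, 110.1, 194.1]
tool_rot: [3.141, -0.001, -0.002]
force: [0.2, 0.4, -2.5]
finger_gap: 0.713
grip_force: 44.4
```

>>> carry_out(
  series=[
    [[0.01, 0.23, 0, 0], [0.02, 0.47, 0, 0], [0.03, 0.7, 0, 0], [0.035, 0.93, 0, 0]],
  ],
)

```text
clock: 32.53
eef_pos: [474.7, 17.3, 193.0]
tool_rot: [3.142, -0.0, -0.004]
force: [0.4, -0.7, -2.0]
finger_gap: 0.715
grip_force: 44.4
```

>>> carry_out(
  series=[
    [[0.01, 0.23, 0, 0], [0.02, 0.47, 0, 0], [0.03, 0.7, 0, 0], [0.035, 0.93, 0, 0]],
  ],
)

```text
clock: 32.87
eef_pos: [478.1, -75.6, 193.0]
tool_rot: [-3.141, 0.001, 0.004]
force: [0.3, 0.0, -2.4]
finger_gap: 0.715
grip_force: 44.4
```

>>> carry_out(
  series=[
    [[0.01, 0.23, 0, 0], [0.02, 0.47, 0, 0], [0.03, 0.7, 0, 0], [0.035, 0.93, 0, 0]],
  ],
)

```text
clock: 33.2
eef_pos: [481.5, -168.5, 192.9]
tool_rot: [-3.141, 0.001, 0.004]
force: [0.4, -0.0, -3.4]
finger_gap: 0.71
grip_force: 44.4
```

>>> carry_out(
  series=[
    [[0.01, 0.23, 0, 0], [0.02, 0.47, 0, 0], [0.03, 0.7, 0, 0], [0.035, 0.93, 0, 0]],
  ],
)

```text
clock: 33.53
eef_pos: [484.9, -261.5, 192.8]
tool_rot: [-3.14, 0.001, 0.003]
force: [0.2, -0.0, -4.0]
finger_gap: 0.716
grip_force: 44.4
```

>>> carry_out(
  series=[
    [[0.01, 0.23, 0, 0], [0.02, 0.47, 0, 0], [0.03, 0.7, 0, 0], [0.035, 0.87, 0, 0], [0.035, 0.93, 0, 0], [0.035, 0.93, 0, 0], [0.035, 0.93, 0, 0]],
  ],
)

```text
clock: 34.12
eef_pos: [488.9, -352.6, 193.3]
tool_rot: [-3.14, 0.001, 0.002]
force: [0.6, 0.4, -2.5]
finger_gap: 0.712
grip_force: 44.5
```

Run:
```python
from h import *
s=r.get_state(); print(s['clock'],s['eef_pos'],s['force'])
p=P('wrist'); w=snap('wrist','w7')
c=np.array([492.7,-313]); ex=np.array([.9966,-.082]); ey=np.array([.082,.9966])
im=w[:,:,::-1].copy()
for i in(-125.5,-117.5,-40,40,117.5,125.5):
  for j in(-85.5,-77.5,0,77.5,85.5):
    u=proj(p,np.r_[c+i*ex+j*ey,45]); cv2.drawMarker(im,tuple(int(v) for v in u.round()),(255,0,255),cv2.MARKER_CROSS,8)
cv2.imwrite('pics/w7m.png',im)
```

```text
34.1167 [ 488.93708448 -352.58488162  193.32233123] [ 0.55948714  0.44683149 -2.48369674]
```

View pics/w7m.png

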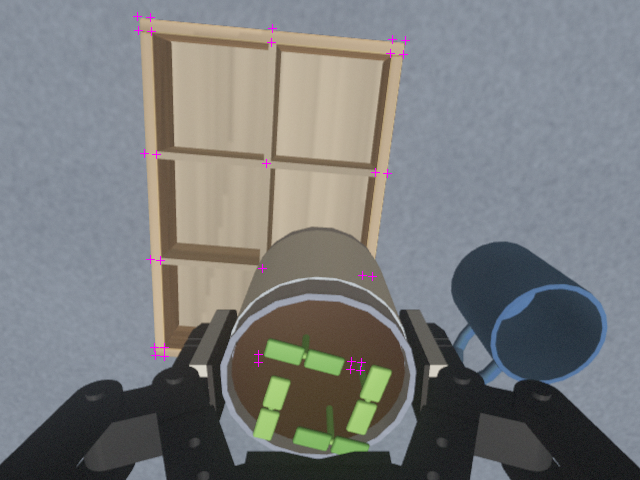

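The overlay of the crate's predicted rim matches the picture within about 3 px (2 mm), and the held tin is centred on the middle far cell. The mug at (530,320) is clear. I'll lower it in stages.

>>> carry_out(
  series=[
    [[0, 0, 0.1, 0], [0, 0, 0.28, 0], [0, 0, 0.5, 0], [0, 0, 0.7, 0], [0, 0, 0.85, 0], [0, 0, 0.95, 0], [0, 0, 1.0, 0], [0, 0, 1.0, 0]],
  ],
)

```text
clock: 34.83
eef_pos: [489.2, -352.4, 93.3]
tool_rot: [-3.141, -0.001, 0.002]
force: [0.1, -0.2, -2.2]
finger_gap: 0.714
grip_force: 44.5
```

>>> carry_out(
  series=[
    [[0, 0, 0.05, 0], [0, 0, 0.1, 0], [0, 0, 0.15, 0], [0, 0, 0.2, 0], [0, 0, 0.25, 0], [0, 0, 0.25, 0]],
  ],
)

```text
clock: 35.33
eef_pos: [489.0, -352.7, 68.1]
tool_rot: [-3.141, 0.0, 0.002]
force: [0.1, -0.5, -2.4]
finger_gap: 0.716
grip_force: 44.5
```

>>> carry_out(
  series=[
    [[0, 0, 0.05, 0], [0, 0, 0.1, 0], [0, 0, 0.14, 0], [0, 0, 0.17, 0], [0, 0, 0.19, 0], [0, 0, 0.2, 0], [0, 0, 0.21, 0], [0, 0, 0.21, 0]],
  ],
)

```text
clock: 36.0
eef_pos: [489.4, -353.0, 48.2]
tool_rot: [-3.142, 0.0, 0.0]
force: [0.4, 0.1, -2.2]
finger_gap: 0.711
grip_force: 44.5
```

>>> carry_out(
  series=[
    [[0, 0, 0.005, 0], [0, 0, 0.01, 0], [0, 0, 0.015, 0], [0, 0, 0.02, 0], [0, 0, 0.02, 0]],
  ],
)

```text
clock: 36.42
eef_pos: [489.5, -353.1, 47.3]
tool_rot: [3.141, 0.0, 0.001]
force: [-5.4, 2.4, 7.9]
finger_gap: 0.71
grip_force: 45.6
```

>>> carry_out(
  series=[
    [[0, 0, 0, 0], [0, 0, 0, 0], [0, 0, 0, 0], [0, 0, 0, 0], [0, 0, 0, 0], [0, 0, -0.03, 0], [0, 0, -0.2, 0], [0, 0, -0.45, 0], [0, 0, -0.7, 0], [0, 0, -0.9, 0], [0, 0, -1.0, 0]],
  ],
  grip=0,
)

```text
clock: 37.33
eef_pos: [490.0, -353.5, 149.3]
tool_rot: [3.139, -0.0, 0.004]
force: [1.2, -0.7, 0.1]
finger_gap: 1.001
grip_force: 0.0
```

>>> carry_out(
  series=[
    [[0.02, -0.1, -0.1, 0], [0.05, -0.3, -0.2, 0], [0.08, -0.5, -0.3, 0], [0.12, -0.7, -0.4, 0], [0.148, -0.857, -0.4, 0]],
  ],
)

```text
clock: 37.75
eef_pos: [504.8, -265.5, 187.5]
tool_rot: [3.141, 0.001, 0.002]
force: [0.5, -0.2, 0.8]
finger_gap: 1.005
grip_force: 0.0
```

>>> carry_out(
  series=[
    [[0.04, -0.22, 0, 0], [0.08, -0.44, 0, 0], [0.12, -0.66, 0, 0], [0.148, -0.857, 0, 0]],
  ],
)

```text
clock: 38.08
eef_pos: [518.8, -179.6, 185.5]
tool_rot: [-3.141, -0.0, 0.002]
force: [1.2, -0.1, -0.3]
finger_gap: 1.001
grip_force: 0.0
```

>>> carry_out(
  series=[
    [[0.04, -0.22, 0, 0], [0.08, -0.44, 0, 0], [0.12, -0.66, 0, 0], [0.148, -0.857, 0, 0]],
  ],
)

```text
clock: 38.42
eef_pos: [533.5, -93.9, 185.5]
tool_rot: [-3.141, -0.001, 0.002]
force: [0.4, -0.3, -0.4]
finger_gap: 0.997
grip_force: 0.0
```

>>> carry_out(
  series=[
    [[0.04, -0.22, 0, 0], [0.08, -0.44, 0, 0], [0.12, -0.66, 0, 0], [0.148, -0.857, 0, 0]],
  ],
)

```text
clock: 38.75
eef_pos: [548.2, -8.2, 185.5]
tool_rot: [-3.141, -0.001, 0.002]
force: [1.0, 1.0, 0.3]
finger_gap: 0.997
grip_force: 0.0
```

>>> carry_out(
  series=[
    [[0.04, -0.22, 0, 0], [0.08, -0.44, 0, 0], [0.12, -0.66, 0, 0], [0.148, -0.857, 0, 0]],
  ],
)

```text
clock: 39.08
eef_pos: [562.9, 77.4, 185.4]
tool_rot: [-3.142, -0.001, 0.002]
force: [0.5, -0.6, 0.0]
finger_gap: 0.996
grip_force: 0.0
```

>>> carry_out(
  series=[
    [[0.04, -0.22, 0, 0], [0.08, -0.44, 0, 0], [0.12, -0.66, 0, 0], [0.148, -0.8, 0, 0], [0.148, -0.857, 0, 0], [0.148, -0.857, 0, 0], [0.148, -0.857, 0, 0]],
  ],
)

```text
clock: 39.67
eef_pos: [578.0, 160.7, 185.9]
tool_rot: [3.141, -0.0, -0.001]
force: [-0.2, -0.3, 0.2]
finger_gap: 1.001
grip_force: 0.0
```

Run:
```python
from h import *
s=r.get_state(); print(s['clock'],s['eef_pos'],s['force'],s['finger_gap'])
for c,z in(('wrist',96),('top',88)):
  print(c)
  for x in tins(c,snap(c,c+'8'),z): print(x)
```

```text
39.6667 [577.95724131 160.72758813 185.94217713] [-0.16855695 -0.3321096   0.19571402] 1.0011375023677294
wrist
(np.int32(6823), array([317. , 248.9]), array([577.9, 160.6]))
(np.int32(6530), array([136.5, 269. ]), array([564.8, 271.6]))
top
(np.int32(104), array([196.5, 253. ]), array([560.1, 258.8]))
(np.int32(299), array([417.4, 283.4]), array([ 490. , -354.6]))
```

>>> carry_out(
  series=[
    [[0, 0, 0.2, 0], [0, 0, 0.45, 0], [0, 0, 0.7, 0], [0, 0, 0.9, 0], [0, 0, 1.0, 0]],
  ],
)

```text
clock: 40.18
eef_pos: [577.2, 160.0, 83.7]
tool_rot: [3.141, -0.002, -0.005]
force: [0.5, -0.7, -0.9]
finger_gap: 1.001
grip_force: 0.0
```

>>> carry_out(
  series=[
    [[0, 0, 0.1, 0], [0, 0, 0.2, 0], [0, 0, 0.27, 0], [0, 0, 0.31, 0], [0, 0, 0.32, 0], [0, 0, 0.32, 0]],
  ],
)

```text
clock: 40.68
eef_pos: [578.4, 161.2, 54.5]
tool_rot: [-3.142, 0.0, -0.001]
force: [-0.8, 0.2, 0.5]
finger_gap: 0.998
grip_force: 0.0
```

>>> carry_out(
  series=[
    [[0, 0, 0, 0], [0, 0, 0, 0], [0, 0, 0, 0], [0, 0, 0, 0], [0, 0, 0, 0], [0, 0, 0, 0], [0, 0, 0, 0], [0, 0, 0, 0], [0, 0, 0, 0], [0, 0, 0, 0]],
  ],
  grip=1,
)

```text
clock: 41.52
eef_pos: [578.6, 161.3, 55.1]
tool_rot: [-3.141, 0.0, -0.002]
force: [-1.1, -1.5, 5.5]
finger_gap: 0.715
grip_force: 43.3
```

>>> carry_out(
  series=[
    [[0, 0, -0.03, 0], [0, 0, -0.1, 0], [0, 0, -0.25, 0], [0, 0, -0.45, 0], [0, 0, -0.7, 0], [0, 0, -0.9, 0], [0, 0, -1.0, 0], [0, 0, -1.0, 0]],
  ],
)

```text
clock: 42.18
eef_pos: [579.0, 161.4, 156.7]
tool_rot: [-3.141, 0.0, -0.006]
force: [0.0, 0.5, -1.9]
finger_gap: 0.718
grip_force: 44.1
```

>>> carry_out(
  series=[
    [[0, 0.1, -0.05, 0], [0, 0.3, -0.15, 0], [0, 0.5, -0.25, 0], [0, 0.7, -0.35, 0], [-0.005, 0.882, -0.4, 0]],
  ],
)

```text
clock: 42.6
eef_pos: [577.4, 71.2, 194.0]
tool_rot: [3.141, -0.0, -0.002]
force: [-0.1, -0.5, -2.6]
finger_gap: 0.713
grip_force: 44.2
```

>>> carry_out(
  series=[
    [[0, 0.22, 0, 0], [0, 0.44, 0, 0], [0, 0.66, 0, 0], [-0.005, 0.882, 0, 0]],
  ],
)

```text
clock: 42.93
eef_pos: [576.5, -16.9, 192.8]
tool_rot: [-3.141, 0.0, 0.004]
force: [-0.8, -0.3, -2.5]
finger_gap: 0.713
grip_force: 44.2
```

>>> carry_out(
  series=[
    [[0, 0.22, 0, 0], [0, 0.44, 0, 0], [0, 0.66, 0, 0], [-0.005, 0.882, 0, 0]],
  ],
)

```text
clock: 43.27
eef_pos: [575.9, -105.0, 192.7]
tool_rot: [-3.141, 0.0, 0.004]
force: [0.4, -0.3, -2.7]
finger_gap: 0.714
grip_force: 44.2
```

>>> carry_out(
  series=[
    [[0, 0.22, 0, 0], [0, 0.44, 0, 0], [0, 0.66, 0, 0], [-0.005, 0.882, 0, 0]],
  ],
)

```text
clock: 43.6
eef_pos: [575.3, -193.2, 192.6]
tool_rot: [-3.141, 0.0, 0.004]
force: [-0.2, 0.1, -1.9]
finger_gap: 0.714
grip_force: 44.2
```

>>> carry_out(
  series=[
    [[0, 0.22, 0, 0], [0, 0.44, 0, 0], [0, 0.66, 0, 0], [-0.005, 0.82, 0, 0], [-0.005, 0.882, 0, 0], [-0.005, 0.882, 0, 0], [-0.005, 0.882, 0, 0]],
  ],
)

```text
clock: 44.18
eef_pos: [575.5, -279.3, 193.7]
tool_rot: [-3.141, 0.0, 0.001]
force: [-0.0, 1.2, -2.4]
finger_gap: 0.72
grip_force: 44.2
```

>>> carry_out(
  series=[
    [[0, 0, 0.1, 0], [0, 0, 0.28, 0], [0, 0, 0.5, 0], [0, 0, 0.7, 0], [0, 0, 0.85, 0], [0, 0, 0.95, 0], [0, 0, 1.0, 0], [0, 0, 1.0, 0], [0, 0, 1.0, 0]],
  ],
)

```text
clock: 44.93
eef_pos: [576.1, -279.6, 94.9]
tool_rot: [3.141, 0.001, 0.001]
force: [0.9, -0.5, -2.0]
finger_gap: 0.714
grip_force: 44.2
```

>>> carry_out(
  series=[
    [[0, 0, 0.05, 0], [0, 0, 0.1, 0], [0, 0, 0.15, 0], [0, 0, 0.2, 0], [0, 0, 0.25, 0], [0, 0, 0.25, 0]],
  ],
)

```text
clock: 45.43
eef_pos: [575.2, -279.6, 67.9]
tool_rot: [-3.141, 0.0, 0.003]
force: [0.8, -0.4, -2.3]
finger_gap: 0.717
grip_force: 44.2
```

>>> carry_out(
  series=[
    [[0, 0, 0.05, 0], [0, 0, 0.1, 0], [0, 0, 0.14, 0], [0, 0, 0.17, 0], [0, 0, 0.19, 0], [0, 0, 0.2, 0], [0, 0, 0.21, 0], [0, 0, 0.21, 0]],
  ],
)

```text
clock: 46.1
eef_pos: [575.7, -279.8, 48.2]
tool_rot: [-3.142, 0.0, 0.0]
force: [0.1, 0.2, -3.6]
finger_gap: 0.715
grip_force: 44.2
```

>>> carry_out(
  series=[
    [[0, 0, 0.005, 0], [0, 0, 0.01, 0], [0, 0, 0.015, 0], [0, 0, 0.02, 0], [0, 0, 0.02, 0]],
  ],
)

```text
clock: 46.52
eef_pos: [575.9, -279.9, 47.1]
tool_rot: [3.141, -0.0, 0.001]
force: [-3.1, 0.2, 5.8]
finger_gap: 0.715
grip_force: 45.0
```

>>> carry_out(
  series=[
    [[0, 0, 0, 0], [0, 0, 0, 0], [0, 0, 0, 0], [0, 0, 0, 0], [0, 0, 0, 0], [0, 0, -0.03, 0], [0, 0, -0.2, 0], [0, 0, -0.45, 0], [0, 0, -0.7, 0], [0, 0, -0.9, 0], [0, 0, -1.0, 0]],
  ],
  grip=0,
)

```text
clock: 47.43
eef_pos: [576.5, -280.2, 149.5]
tool_rot: [3.14, -0.0, 0.005]
force: [-0.4, 0.2, -0.0]
finger_gap: 0.997
grip_force: 0.0
```

>>> carry_out(
  series=[
    [[0, -0.1, -0.1, 0], [0, -0.3, -0.2, 0], [-0.01, -0.5, -0.3, 0], [-0.01, -0.72, -0.4, 0], [-0.014, -0.916, -0.4, 0]],
  ],
)

```text
clock: 47.85
eef_pos: [574.5, -186.5, 187.5]
tool_rot: [3.141, 0.0, 0.002]
force: [0.0, -0.5, -0.1]
finger_gap: 1.005
grip_force: 0.0
```

>>> carry_out(
  series=[
    [[0, -0.23, 0, 0], [0, -0.46, 0, 0], [-0.01, -0.69, 0, 0], [-0.014, -0.916, 0, 0]],
  ],
)

```text
clock: 48.18
eef_pos: [572.3, -94.8, 185.4]
tool_rot: [-3.141, -0.0, 0.002]
force: [0.1, 0.1, 0.4]
finger_gap: 1.0
grip_force: 0.0
```

>>> carry_out(
  series=[
    [[0, -0.23, 0, 0], [0, -0.46, 0, 0], [-0.01, -0.69, 0, 0], [-0.014, -0.916, 0, 0]],
  ],
)

```text
clock: 48.52
eef_pos: [570.7, -3.2, 185.4]
tool_rot: [-3.141, -0.0, 0.003]
force: [0.1, -0.4, 0.2]
finger_gap: 1.003
grip_force: 0.0
```

>>> carry_out(
  series=[
    [[0, -0.23, 0, 0], [0, -0.46, 0, 0], [-0.01, -0.69, 0, 0], [-0.014, -0.916, 0, 0]],
  ],
)

```text
clock: 48.85
eef_pos: [569.3, 88.3, 185.4]
tool_rot: [3.142, 0.0, -0.003]
force: [1.1, -0.6, -0.0]
finger_gap: 1.001
grip_force: 0.0
```

>>> carry_out(
  series=[
    [[0, -0.23, 0, 0], [0, -0.46, 0, 0], [-0.01, -0.69, 0, 0], [-0.014, -0.916, 0, 0]],
  ],
)

```text
clock: 49.18
eef_pos: [567.8, 179.8, 185.4]
tool_rot: [3.141, 0.0, -0.003]
force: [0.3, -0.6, -0.6]
finger_gap: 1.0
grip_force: 0.0
```

>>> carry_out(
  series=[
    [[0, -0.23, 0, 0], [0, -0.46, 0, 0], [-0.01, -0.69, 0, 0], [-0.014, -0.85, 0, 0], [-0.014, -0.916, 0, 0], [-0.014, -0.916, 0, 0], [-0.014, -0.916, 0, 0]],
  ],
)

```text
clock: 49.77
eef_pos: [567.2, 269.3, 185.9]
tool_rot: [3.141, 0.0, -0.001]
force: [0.7, -1.5, 1.3]
finger_gap: 0.997
grip_force: 0.0
```

Run:
```python
from h import *
s=r.get_state(); print(s['clock'],s['eef_pos'],s['force'],s['finger_gap'])
for c,z in(('wrist',96),('top',88)):
  print(c)
  for x in tins(c,snap(c,c+'9'),z): print(x)
```

```text
49.7667 [567.22106388 269.30133442 185.92041925] [ 0.67970956 -1.53597018  1.26949578] 0.9965021070375659
wrist
(np.int32(6584), array([316. , 252.4]), array([565. , 269.7]))
(np.int32(1195), array([100.3, 352.8]), array([494.4, 412.4]))
top
(np.int32(315), array([391. , 251.5]), array([ 576.9, -281.2]))
(np.int32(124), array([195.1, 253.8]), array([557.7, 262.4]))
(np.int32(301), array([417.4, 283.4]), array([ 490. , -354.6]))
```

>>> carry_out(
  series=[
    [[0, 0, 0.2, 0], [0, 0, 0.45, 0], [0, 0, 0.7, 0], [0, 0, 0.9, 0], [0, 0, 1.0, 0]],
  ],
)

```text
clock: 50.28
eef_pos: [566.6, 268.4, 83.7]
tool_rot: [3.14, -0.002, -0.005]
force: [0.7, 0.5, -0.3]
finger_gap: 1.002
grip_force: 0.0
```

>>> carry_out(
  series=[
    [[0, 0, 0.1, 0], [0, 0, 0.2, 0], [0, 0, 0.27, 0], [0, 0, 0.31, 0], [0, 0, 0.32, 0], [0, 0, 0.32, 0]],
  ],
)

```text
clock: 50.78
eef_pos: [567.5, 269.9, 54.5]
tool_rot: [-3.141, -0.0, -0.001]
force: [-0.5, -0.3, 0.3]
finger_gap: 1.0
grip_force: 0.0
```

>>> carry_out(
  series=[
    [[0, 0, 0, 0], [0, 0, 0, 0], [0, 0, 0, 0], [0, 0, 0, 0], [0, 0, 0, 0], [0, 0, 0, 0], [0, 0, 0, 0], [0, 0, 0, 0], [0, 0, 0, 0], [0, 0, 0, 0]],
  ],
  grip=1,
)

```text
clock: 51.62
eef_pos: [567.7, 270.0, 55.1]
tool_rot: [-3.141, -0.0, -0.002]
force: [-1.0, 0.1, 5.2]
finger_gap: 0.713
grip_force: 43.7
```

>>> carry_out(
  series=[
    [[0, 0, -0.03, 0], [0, 0, -0.1, 0], [0, 0, -0.25, 0], [0, 0, -0.45, 0], [0, 0, -0.7, 0], [0, 0, -0.9, 0], [0, 0, -1.0, 0], [0, 0, -1.0, 0]],
  ],
)

```text
clock: 52.28
eef_pos: [568.1, 270.1, 156.8]
tool_rot: [-3.14, 0.0, -0.005]
force: [0.2, -0.5, -2.1]
finger_gap: 0.713
grip_force: 44.0
```

>>> carry_out(
  series=[
    [[-0.03, 0.1, -0.05, 0], [-0.08, 0.3, -0.15, 0], [-0.14, 0.5, -0.25, 0], [-0.2, 0.7, -0.35, 0], [-0.251, 0.894, -0.4, 0]],
  ],
)

```text
clock: 52.7
eef_pos: [541.3, 178.8, 193.9]
tool_rot: [3.141, -0.0, -0.002]
force: [0.8, -0.9, -1.6]
finger_gap: 0.708
grip_force: 44.0
```

>>> carry_out(
  series=[
    [[-0.06, 0.22, 0, 0], [-0.12, 0.44, 0, 0], [-0.19, 0.67, 0, 0], [-0.251, 0.894, 0, 0]],
  ],
)

```text
clock: 53.03
eef_pos: [515.7, 89.3, 192.8]
tool_rot: [3.141, -0.0, -0.004]
force: [1.0, -0.0, -1.0]
finger_gap: 0.715
grip_force: 44.0
```

>>> carry_out(
  series=[
    [[-0.06, 0.22, 0, 0], [-0.12, 0.44, 0, 0], [-0.19, 0.67, 0, 0], [-0.251, 0.894, 0, 0]],
  ],
)

```text
clock: 53.37
eef_pos: [490.5, 0.1, 192.9]
tool_rot: [-3.142, 0.0, 0.004]
force: [0.0, -0.1, -1.5]
finger_gap: 0.717
grip_force: 44.0
```

>>> carry_out(
  series=[
    [[-0.06, 0.22, 0, 0], [-0.12, 0.44, 0, 0], [-0.19, 0.67, 0, 0], [-0.251, 0.894, 0, 0]],
  ],
)

```text
clock: 53.7
eef_pos: [465.3, -89.1, 192.9]
tool_rot: [-3.141, 0.0, 0.004]
force: [0.1, 0.0, -1.8]
finger_gap: 0.715
grip_force: 44.0
```

>>> carry_out(
  series=[
    [[-0.06, 0.22, 0, 0], [-0.12, 0.44, 0, 0], [-0.19, 0.67, 0, 0], [-0.251, 0.894, 0, 0]],
  ],
)

```text
clock: 54.03
eef_pos: [440.2, -178.3, 193.0]
tool_rot: [-3.141, 0.0, 0.004]
force: [0.5, 0.2, -2.9]
finger_gap: 0.713
grip_force: 44.0
```

>>> carry_out(
  series=[
    [[-0.06, 0.22, 0, 0], [-0.12, 0.44, 0, 0], [-0.19, 0.67, 0, 0], [-0.235, 0.84, 0, 0], [-0.251, 0.894, 0, 0], [-0.251, 0.894, 0, 0], [-0.251, 0.894, 0, 0]],
  ],
)

```text
clock: 54.62
eef_pos: [416.2, -266.1, 193.5]
tool_rot: [-3.141, 0.001, 0.002]
force: [0.1, 0.7, -2.9]
finger_gap: 0.711
grip_force: 44.1
```

>>> carry_out(
  series=[
    [[0, 0, 0.1, 0], [0, 0, 0.28, 0], [0, 0, 0.5, 0], [0, 0, 0.7, 0], [0, 0, 0.85, 0], [0, 0, 0.95, 0], [0, 0, 1.0, 0], [0, 0, 1.0, 0], [0, 0, 1.0, 0]],
  ],
)

```text
clock: 55.37
eef_pos: [417.0, -266.5, 94.7]
tool_rot: [3.141, 0.0, 0.001]
force: [-0.2, 0.1, -1.8]
finger_gap: 0.714
grip_force: 44.2
```

>>> carry_out(
  series=[
    [[0, 0, 0.05, 0], [0, 0, 0.1, 0], [0, 0, 0.15, 0], [0, 0, 0.2, 0], [0, 0, 0.25, 0], [0, 0, 0.25, 0]],
  ],
)

```text
clock: 55.87
eef_pos: [416.3, -266.4, 68.1]
tool_rot: [-3.141, 0.0, 0.002]
force: [-0.2, 0.3, -1.8]
finger_gap: 0.712
grip_force: 44.2
```

>>> carry_out(
  series=[
    [[0, 0, 0.05, 0], [0, 0, 0.1, 0], [0, 0, 0.14, 0], [0, 0, 0.17, 0], [0, 0, 0.19, 0], [0, 0, 0.2, 0], [0, 0, 0.21, 0], [0, 0, 0.21, 0]],
  ],
)

```text
clock: 56.53
eef_pos: [416.7, -266.6, 48.2]
tool_rot: [-3.142, 0.0, 0.0]
force: [0.2, 0.6, -1.4]
finger_gap: 0.714
grip_force: 44.2
```

>>> carry_out(
  series=[
    [[0, 0, 0.005, 0], [0, 0, 0.01, 0], [0, 0, 0.015, 0], [0, 0, 0.02, 0], [0, 0, 0.02, 0]],
  ],
)

```text
clock: 56.95
eef_pos: [416.8, -266.7, 47.1]
tool_rot: [3.141, -0.0, 0.0]
force: [-4.7, 2.7, 10.7]
finger_gap: 0.719
grip_force: 45.4
```

Landed on the floor. I'll release, lift, back off toward the middle and look.

>>> carry_out(
  series=[
    [[0, 0, 0, 0], [0, 0, 0, 0], [0, 0, 0, 0], [0, 0, 0, 0], [0, 0, 0, 0], [0, 0, -0.03, 0], [0, 0, -0.2, 0], [0, 0, -0.45, 0], [0, 0, -0.7, 0], [0, 0, -0.9, 0], [0, 0, -1.0, 0]],
  ],
  grip=0,
)

```text
clock: 57.87
eef_pos: [417.3, -267.1, 148.9]
tool_rot: [3.14, -0.0, 0.004]
force: [-1.2, -0.5, 0.9]
finger_gap: 0.999
grip_force: 0.0
```

>>> carry_out(
  series=[
    [[0, -0.1, -0.2, 0], [0, -0.3, -0.4, 0], [0, -0.5, -0.6, 0], [0, -0.75, -0.8, 0], [0, -1.0, -0.9, 0], [0, -1.0, -0.9, 0]],
  ],
)

```text
clock: 58.37
eef_pos: [417.2, -164.1, 238.3]
tool_rot: [3.141, 0.003, 0.005]
force: [-0.2, -0.5, 0.2]
finger_gap: 0.999
grip_force: 0.0
```

>>> carry_out(
  series=[
    [[0, -0.2, 0, 0], [0, -0.45, 0, 0], [0, -0.7, 0, 0], [0, -0.9, 0, 0], [0, -1.0, 0, 0], [0, -1.0, 0, 0]],
  ],
)

```text
clock: 58.87
eef_pos: [416.7, -65.6, 235.9]
tool_rot: [-3.141, -0.003, 0.001]
force: [0.0, -1.8, -0.5]
finger_gap: 1.005
grip_force: 0.0
```

Run:
```python
from h import *
s=r.get_state(); print(s['clock'],s['eef_pos'],s['force'],s['finger_gap'])
a=snap('top','ta'); b=snap('scene','sa')
for x in tins('top',a,88): print(x)
A=cv2.resize(a[220:340,270:500,::-1],(690,360),interpolation=cv2.INTER_CUBIC)
B=cv2.resize(b[225:360,160:380,::-1],(391,240),interpolation=cv2.INTER_CUBIC)
o=np.zeros((600,690,3),np.uint8); o[:360]=A; o[360:,:391]=B; cv2.imwrite('pics/fin.png',o)
```

```text
58.8667 [416.67154892 -65.60844838 235.85860964] [ 0.00959345 -1.7971033  -0.5407283 ] 1.004777913219384
(np.int32(313), array([391.1, 251.5]), array([ 576.8, -281.3]))
(np.int32(297), array([417.4, 283.4]), array([ 490. , -354.6]))
(np.int32(277), array([385.9, 310.5]), array([ 413.8, -268.1]))
```

View pics/fin.png

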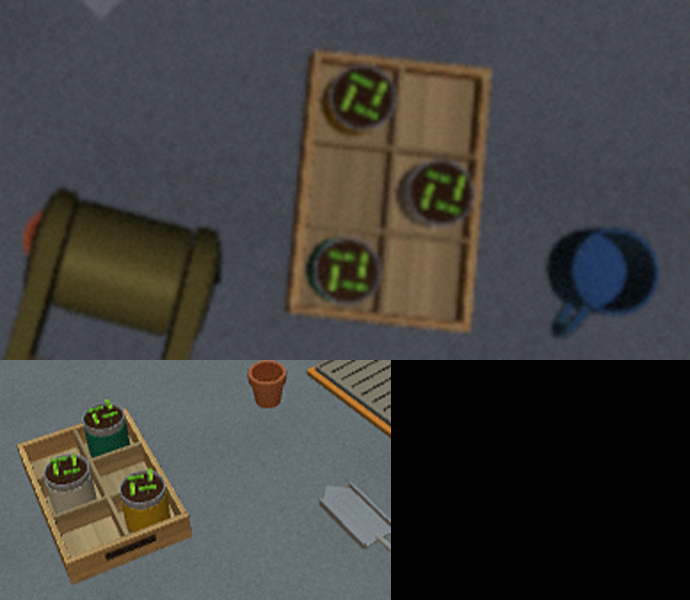

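All three tins stand upright in separate cells: yellow at (360,98), white at (440,192) and green at (345,270). The pot, mug and trowel haven't moved. Handing in.

```bash
python3 -c "
from cell import r
print(r.close_job())"
```

```text
the job is handed in; nothing more can be done
None
```

The job is handed in: I misted the three tins present (green, yellow and white) together on the drip tray with one full press of the cap, then packed each upright on the floor of its own crate cell, and left the pot, mug and trowel where they were.

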